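# Wedge the rocking slide warmer

### The arm

A 7-joint arm with a two-finger parallel gripper is mounted at the origin on the work surface. World frame = base frame: x ahead of the robot, y to its left, z up, the work surface at z = 0. Lengths are in m, angles in rad, forces in N, time in s.
With the tool pointing down it reaches from about 0.425 to 0.875 m from the base axis. Payload 4.7 kg.
Tool frame: the origin (TCP) lies at the very end of the fingers, on their centre line; the grasp point (between the pads) lies 19 mm behind it; z points along the fingers, y is the line along which they close (so a half turn about z gives the same grasp; the last joint's range is limited). The gripper opens to 87 mm and grips with 3 to 60 N. Pads are 19 mm wide; open, the fingers measure 117 mm over their backs; the gripper's body (75 mm by 190 mm) begins 51 mm behind the grasp point.
Start: joints at [-1.212, 0.321, -0.07, 1.45, 0.023, 1.371, -0.057], TCP at [0.22, 0.612, 0.223] pointing down, gripper open.
Joint ranges: [-2.86, 2.86], [-0.3, 2.09], [-1.38, 1.24], [0.06, 2.45], [-1.56, 4.7], [0.09, 2.05], [-2.69, 2.69]. Speed limits (rad/s): [2.57, 2.57, 3.14, 3.14, 3.14, 3.14, 3.14].

### API

Orientations are given as a rotation vector (axis times angle).
In Python, from bench import get_state, get_image, get_calibration, close_job gives the robot as it stands.
- The arm moves only by the shell command python3 -m crank 'ROWS' [FORCE]. ROWS is JSON, a list of rows, each a list of 5 numbers: the opening, from 0 (shut) to 1 (fully open), then the shift along the world's x, y, z in units of 0.2 m (1.0 is 0.2 m), then the turn about the world's z in units of 2 pi rad (1.0 is 2 pi rad). A call has 1 to 5 rows; each row is the pose to reach, as a shift and turn from the pose commanded when the call began, turning the shorter way round; what a row does not reach only later rows make up. A row lasts 1/8 s, in which the tool goes at most 62.5 mm and 10.7 degrees, less where a joint would pass 70% of its speed; a pose out of reach is approached as far as the arm can. A call with a number of a shift or a turn outside -1 to 1 is refused whole. A call with a gripper value outside its range is refused whole. The fingers move at their own pace and stop on an object; FORCE is the grip in N (left out, the last holds). Time passes only in rows, so rows that repeat a pose let the fingers close. It gives the time, the measured TCP pose, the force, the opening and the grip force at its end, in the units of the state.
- get_state(): the state, without advancing time (a new reading comes with each control period).
- get_image(name): name is "scene" or "top" or "wrist"; returns the picture (384x512x3 uint8, red, green, blue); there is no depth.
- get_calibration(name): a dict with "fovy" (degrees; the focal length in pixels is half the picture's height over the tangent of half this angle, whatever the lens; pixels are square), "cx", "cy" (the principal point, pixels), "R" (3x3) and "t" (3): a world point X has camera coordinates R X + t. Camera axes: x right, y down, z forward; pixel columns grow to the right and rows downward; lengths in m; the calibration is good to about 2 mm. The wrist camera is an equidistant fisheye: a pixel r from the principal point sees the ray r / f radians off the axis. A picture is of the moment at which its call begins: read the wrist's pose just before it. get_calibration takes no time and is no camera call; for the wrist camera it gives the pose at the moment of the call.
- close_job(): hands the job in; it is judged then, once.
The state is a dict: "time": time; "joint_positions": joint angles; "qd": joint speeds; "joint_torque": joint torques, N m; "position": TCP position; "tool_rot": TCP orientation; "ft_force": force on the tool from outside, world axes, zero at the start; "torque": the same for the moment, N m; "grip_width": opening from 0.0 (shut) to 1.0 (fully open); "grip_force": force on a finger pad.
Only numpy, scipy, OpenCV 4.12 (cv2) and the standard library are available. Lean on these libraries where they do the work, as an engineer would, in place of code of your own. Each camera call takes 0.05 s, during which the arm holds its last target. There are 200 camera calls.

### The job

The slide warmer rocks because the rubber foot at its near-left corner is too short: without picking anything up, push the wooden wedge, thin end first, in under that foot from the warmer's left side, just far enough to take up the gap, neither jacking the warmer up nor shoving it along the bench. Then test it by pressing down firmly with the fingertips on the warmer's top over the wedged foot: it must stand level and no longer rock (if it does, push the wedge in further), and you finish while still pressing there. Leave the other things on the bench where they are.

Things in the scene. Friction and masses are not known exactly. Their poses are not given: they have to be found in the camera images.
- warmer: Slide warmer, 2 kg, loose: low white box 220 (x) x 320 (y) mm, underside 16 mm and flat dark top plate 91 mm above the table. Four round rubber feet, 22 mm across, at (+-90, +-140) mm; the one at (-90, +140) is short and hangs clear. Origin: table level under its middle; x to its back (away from the robot), y to its left, z up. About 2 to 3 N on the short corner tips it down there; it tips back when let go.
- warmer_corner (a point): point on top of the warmer's plate straight above the short foot: where to press (91 mm above the table when level)
- low_foot (a point): point at the top of the short foot, on the warmer's underside (16 mm above the table); the foot, 22 mm in diameter with a domed end, hangs from here and ends 4 to 8 mm above the table
- wedge: Plain wooden wedge, 90 x 40 mm, 45 g, flat on the table left of the warmer, thin edge towards the short foot. Rises evenly from 2.5 mm at the thin edge to 16 mm at the upright thick end. Origin: middle of its underside; x along it to the thin edge (45 mm ahead; thick end 45 mm behind), z up. Slides with under 1 N; once it takes up the gap the push rises sharply, and over about 7 N it shoves the warmer.
- wedge_tip (a point): middle of the wedge's thin edge, at table level
- petri_dish: bystander: closed petri dish, 94 mm across, 15 mm high; origin at the centre of its underside
- dropper_bottle: bystander: small amber dropper bottle, 32 mm across, 66 mm high; origin at the centre of its underside
- marker: bystander: marker pen lying flat, 130 mm long along its x, 12 mm thick; origin at its middle, table level
- specimen_jar: bystander: specimen jar with white screw cap, 60 mm across, 59 mm high; origin at the centre of its underside
- slide_box: bystander: flat grey slide box, 92 x 177 x 35 mm; origin at the centre of its underside
- carton: bystander: medicine carton, 60 x 110 x 45 mm; origin at the centre of its underside
- staining_jar: bystander: square glass staining jar with lid, 60 x 60 x 97 mm; origin at the centre of its underside

How it is judged:
By the outcome, as a careful person would: the job done as asked, in the order asked, and still so for the second after the job is handed in, while the arm keeps its last pose, push and grip.
It also fails if it takes over 64 s, if anything falls off the work surface, if the arm or the gripper's body presses on something with over 40 N, if the wrist force passes 120 N, or if a joint passes its speed limit or range.

## Working session

There is one attempt and no reset: what is moved stays moved. The work goes in short steps, Python scripts to look and compute and a shell command to move; the robot and the scene stay as the last step left them, time stands still between calls to the robot, and variables do not carry over. Pictures are saved under pics/ and viewed, at most 10 in all, crops included, and the job is handed in when it is done.

```bash
mkdir -p pics
cat > h.py <<'E'
import numpy as np, cv2
from bench import *
def save(n,f):
    im=get_image(n); cv2.imwrite('pics/'+f,im[:,:,::-1]); return im
def ray(c,u,v,fish=False):
    f=192/np.tan(np.radians(c['fovy'])/2); R=np.array(c['R']);t=np.array(c['t'])
    a=np.array([(u-c['cx'])/f,(v-c['cy'])/f])
    if fish:
        r=np.hypot(*a); d=np.array([*(a/r*np.sin(r)),np.cos(r)])
    else: d=np.array([*a,1.])
    return -R.T@t, R.T@d
def pt(c,u,v,z,fish=False):
    o,d=ray(c,u,v,fish); return o+d*(z-o[2])/d[2]
E
python3 - <<'E'
from h import *
for n in('scene','top'): save(n,n+'0.png'); c=get_calibration(n); print(n,c['fovy'],c['cx'],c['cy'],np.round(c['R'],3).tolist(),c['t'])
s=get_state(); print(s)
E
```

```text
scene 57.04899402390862 258.71103762599733 189.71293760050818 [[0.14, 0.99, -0.017], [0.68, -0.108, -0.725], [-0.72, 0.09, -0.688]] [-0.07705876 -0.3416449   1.50357551]
top 47.672476566041354 252.57265174459633 188.4972961536725 [[0.012, -1.0, -0.003], [-0.996, -0.012, -0.085], [0.085, 0.004, -0.996]] [-0.00551977  0.60566867  1.48613889]
{'time': 0.1, 'joint_positions': array([-1.21192306,  0.32173877, -0.07008613,  1.45154735,  0.0225901 ,
        1.37081913, -0.05690521]), 'qd': array([-0.00238199, -0.00123426, -0.00276603, -0.00247485, -0.00087622,
        0.00170691, -0.00014195]), 'joint_torque': array([-4.84944776e-04, -4.92575741e+01, -4.06102818e-01, -3.13399994e+01,
       -6.42752834e-02,  3.94584797e-02,  6.63471087e-05]), 'position': array([0.21956176, 0.6112626 , 0.2215803 ]), 'tool_rot': array([-5.38819693e-01, -3.09482370e+00,  2.69007195e-03]), 'ft_force': array([-0.2370307 ,  0.57349195,  0.82383354]), 'torque': array([-0.03010452, -0.02962219, -0.07499606]), 'grip_force': 0.0, 'grip_width': 1.0021286511387226}
```

View pics/scene0.png

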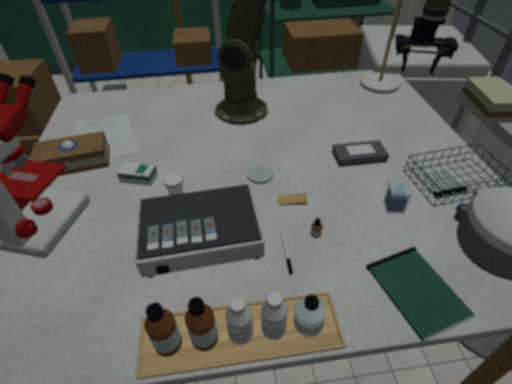

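View pics/top0.png

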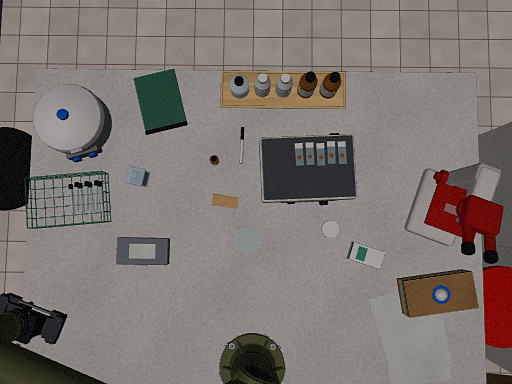

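The top view shows the warmer's plate spanning about (261,136) to (356,202), and the wedge at (225,200) to its left. The petri dish is at (248,238), the bottle at (214,160) and the marker at (241,145). The short foot is by the plate's bottom-left corner, near (268,193).

Run:
```python
from h import *
im=cv2.imread('pics/top0.png'); c=get_calibration('top')
hsv=cv2.cvtColor(im,cv2.COLOR_BGR2HSV)
def big(m,roi):
    x0,x1,y0,y1=roi; k=np.zeros_like(m); k[y0:y1,x0:x1]=m[y0:y1,x0:x1]
    cs,_=cv2.findContours(k,cv2.RETR_EXTERNAL,cv2.CHAIN_APPROX_NONE); return max(cs,key=cv2.contourArea)
m=cv2.inRange(hsv,(5,80,80),(28,255,255)); w=big(m,(200,250,180,220))
r=cv2.minAreaRect(w); print('wedge px',r); B=cv2.boxPoints(r)
print(np.round([pt(c,*p,0.009) for p in B],4).tolist(), pt(c,*r[0],.009))
g=cv2.cvtColor(im,cv2.COLOR_BGR2GRAY); p=big((g<90).astype(np.uint8)*255,(250,370,130,206))
r=cv2.minAreaRect(p); print('plate',r,cv2.contourArea(p)); print(np.round([pt(c,*q,.091) for q in cv2.boxPoints(r)],4).tolist(),pt(c,*r[0],.091))
print('petri',pt(c,248,238,.015))
a=cv2.resize(im[125:250,195:365],None,fx=4.5,fy=4.5,interpolation=cv2.INTER_CUBIC); cv2.imwrite('pics/crop.png',a)
```

```text
wedge px ((224.42591857910156, 200.58815002441406), (25.673458099365234, 11.375316619873047), 9.090276718139648)
[[0.5502, 0.1473, 0.009], [0.5898, 0.1418, 0.009], [0.5765, 0.0525, 0.009], [0.537, 0.0582, 0.009]] [0.56337724 0.09991127 0.009     ]
plate ((308.08856201171875, 167.16986083984375), (61.47941970825195, 92.20893859863281), 87.66268920898438) 5466.5
[[0.7696, -0.0242, 0.091], [0.786, -0.3337, 0.091], [0.5791, -0.3405, 0.091], [0.563, -0.0346, 0.091]] [ 0.67379936 -0.18326499  0.091     ]
petri [0.43403386 0.01544288 0.015     ]
```

View pics/crop.png

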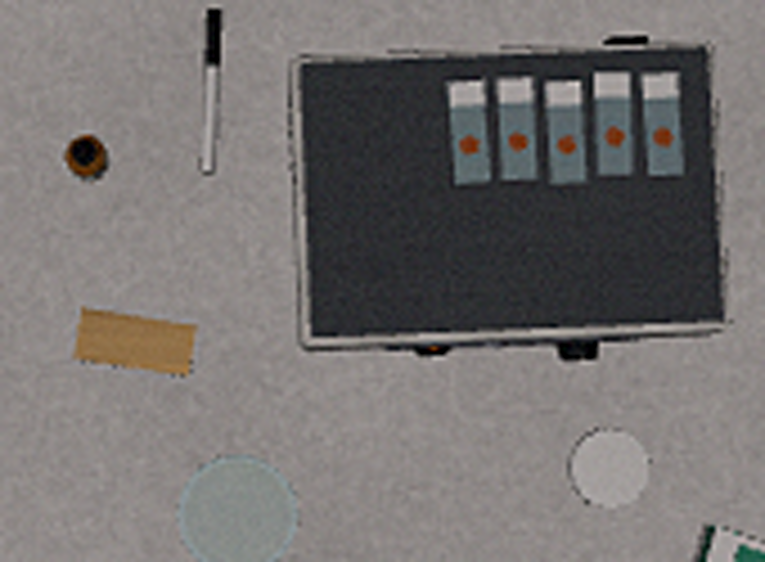

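```bash
python3 -m crank '[[0.46,0.5,-1,0,0.03],[0.46,0.5,-1,0,0.063],[0.46,0.5,-1,0,0.063],[0.46,0.5,-1,0,0.063]]'; python3 -m crank '[[0.46,0.5,-1,0,0],[0.46,0.5,-1,0,0],[0.46,0.5,-1,0,0],[0.46,0.5,-1,0,0]]';  python3 -m crank '[[0.46,0.2,-0.5,0,0],[0.46,0.2,-0.5,0,0],[0.46,0.2,-0.5,0,0]]'
python3 - <<'E'
from h import *
save('wrist','w1.png'); c=get_calibration('wrist'); import pickle; pickle.dump(c,open('w1.pkl','wb')); print(c); s=get_state(); print(s['position'],s['tool_rot'])
E
```

```text
time: 0.6
position: [0.3216, 0.4082, 0.2223]
tool_rot: [-0.074, 3.14, -0.002]
ft_force: [0.1, 0.6, 0.3]
grip_width: 0.632
grip_force: 0.0
time: 1.1
position: [0.4208, 0.2081, 0.2224]
tool_rot: [-0.074, 3.141, -0.001]
ft_force: [0.7, 0.7, 0.6]
grip_width: 0.466
grip_force: 0.0
time: 1.48
position: [0.4607, 0.1075, 0.2225]
tool_rot: [-0.068, 3.141, -0.001]
ft_force: [0.2, 1.6, -0.3]
grip_width: 0.462
grip_force: 0.0
{'fovy': 65.70646984690485, 'cx': 258.2162564204096, 'cy': 188.7300845125794, 'R': array([[-4.62139857e-02,  9.98931518e-01,  2.98978551e-04],
       [ 9.54458614e-01,  4.40682030e-02,  2.95070749e-01],
       [ 2.94742296e-01,  1.39217580e-02, -9.55475360e-01]]), 't': array([-0.08884518, -0.480153  ,  0.2537759 ])}
[0.45988006 0.11025959 0.22235084] [ 7.41463238e-02 -3.14019811e+00 -5.61567014e-04]
```

View pics/w1.png

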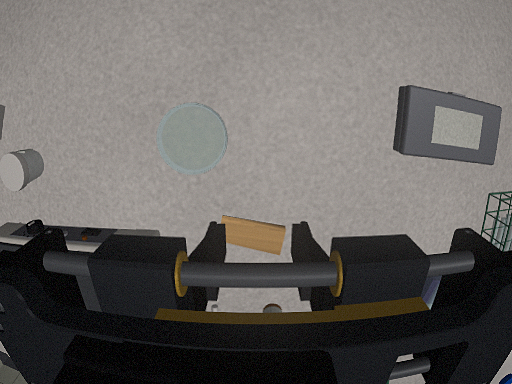

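The wrist view shows the wedge between the fingertips, with its near edge running from about (223,216) at the thin end to (285,233) at the thick end. The dish is at (192,138).

Run:
```python
from h import *; import pickle
c=pickle.load(open('w1.pkl','rb')); im=cv2.imread('pics/w1.png')
m=cv2.inRange(cv2.cvtColor(im,cv2.COLOR_BGR2HSV),(5,80,60),(28,255,255)); m[:205]=0;m[260:]=0;m[:,:215]=0;m[:,292:]=0
k,_=cv2.findContours(m,cv2.RETR_EXTERNAL,cv2.CHAIN_APPROX_NONE); k=max(k,key=cv2.contourArea)
a=cv2.approxPolyDP(k,3,True)[:,0]; print(a.tolist())
for p in a: print(p,np.round(pt(c,*p,0.0,True),4),np.round(pt(c,*p,0.0025,True)[:2],4),np.round(pt(c,*p,0.016,True)[:2],4))
c=get_calibration('top')
for u,v in [(290,57),(712,42),(725,325),(303,348)]: print(np.round(pt(c,195+u/4.5,125+v/4.5,.09),4))
```

```text
[[222, 216], [226, 242], [279, 254], [284, 226]]
[222 216] [0.5402 0.0631 0.    ] [0.5392 0.0634] [0.5335 0.0649]
[226 242] [0.581  0.0689 0.    ] [0.5797 0.0692] [0.5726 0.0705]
[279 254] [0.5974 0.1473 0.    ] [0.596  0.1471] [0.5883 0.1456]
[284 226] [0.5515 0.1511 0.    ] [0.5504 0.1508] [0.5443 0.1492]
[ 0.7721 -0.0197  0.09  ]
[ 0.787 -0.335  0.09 ]
[ 0.5751 -0.343   0.09  ]
[ 0.5545 -0.0316  0.09  ]
```

```bash
python3 -m crank '[[0.46,0.2,-0.02,-0.3,0],[0.46,0.2,-0.02,-0.6,0],[0.46,0.2,-0.02,-0.85,0],[0.46,0.2,-0.02,-1,0],[0.46,0.2,-0.02,-1,0]]'; python3 -m crank '[[0.46,0,0,-0.05,0],[0.46,0,0,-0.09,0],[0.46,0,0,-0.09,0]]'
```

```text
time: 2.15
position: [0.4968, 0.1086, 0.02]
tool_rot: [0.084, -3.134, 0.003]
ft_force: [-0.6, 0.4, -0.1]
grip_width: 0.46
grip_force: 0.0
time: 2.52
position: [0.4997, 0.1079, 0.0047]
tool_rot: [-0.08, 3.14, 0.001]
ft_force: [-0.6, 0.5, -0.0]
grip_width: 0.456
grip_force: 0.0
```

```bash
python3 -m crank '[[0.46,0.05,0,-0.005,0],[0.46,0.09,0,-0.005,0],[0.46,0.12,0,-0.005,0],[0.46,0.145,0,-0.005,0],[0.46,0.165,0,-0.005,0]]';python3 -m crank '[[0.46,0.01,0,0,0],[0.46,0.02,0,0,0],[0.46,0.03,0,0,0],[0.46,0.03,0,0,0]]'
python3 - <<'E'
from h import *
save('top','t2.png');save('wrist','w2.png')
import pickle; pickle.dump(get_calibration('wrist'),open('w2.pkl','wb'))
a=cv2.imread('pics/t2.png')[140:260,190:290]; b=cv2.imread('pics/w2.png')
cv2.imwrite('pics/c2.png',cv2.resize(a,None,fx=5,fy=5,interpolation=cv2.INTER_CUBIC))
E
```

```text
time: 3.15
position: [0.5329, 0.1076, 0.0035]
tool_rot: [0.08, -3.14, 0.0]
ft_force: [0.1, -1.4, -0.7]
grip_width: 0.46
grip_force: 0.1
time: 3.65
position: [0.5389, 0.1078, 0.0036]
tool_rot: [-0.08, 3.14, 0.0]
ft_force: [0.4, -0.4, -1.0]
grip_width: 0.467
grip_force: 0.0
```

View pics/w2.png

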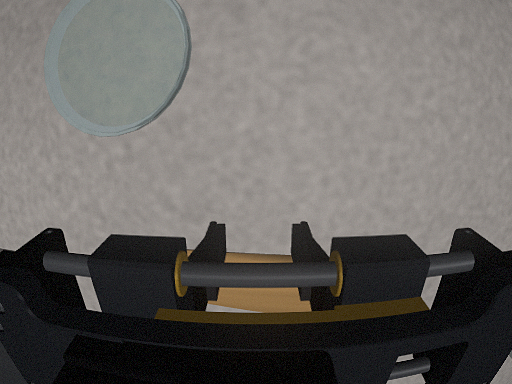

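```bash
python3 -m crank '[[0.46,-0.1,0,0,0],[0.46,-0.1,0,0.2,0],[0.3,-0.1,0.15,0.45,-0.03],[0,0.1,0.45,0.5,-0.06],[0,0.13,0.45,0.5,-0.09]]';python3 -m crank '[[0,0,0,0,-0.03],[0,0,0,0,-0.06],[0,0,0,0,-0.09],[0,0,0,0,-0.12],[0,0,0,0,-0.16]]';python3 -m crank '[[0,0,0,0,0],[0,0,0,0,0]]'
python3 - <<'E'
from h import *
save('top','t3.png');im=save('wrist','w3.png')
import pickle; c=get_calibration('wrist'); pickle.dump(c,open('w3.pkl','wb'))
E
```

```text
time: 4.38
position: [0.5661, 0.2034, 0.1054]
tool_rot: [0.795, 3.037, 0.007]
ft_force: [-0.5, -0.7, -0.6]
grip_width: 0.207
grip_force: 0.0
time: 5.0
position: [0.5646, 0.1978, 0.1035]
tool_rot: [-2.089, -2.346, -0.0]
ft_force: [0.4, -0.2, -0.0]
grip_width: 0.006
grip_force: 0.0
time: 5.25
position: [0.5646, 0.1979, 0.1035]
tool_rot: [2.078, 2.356, -0.0]
ft_force: [0.3, 0.6, 0.3]
grip_width: 0.004
grip_force: 0.0
```

View pics/w3.png

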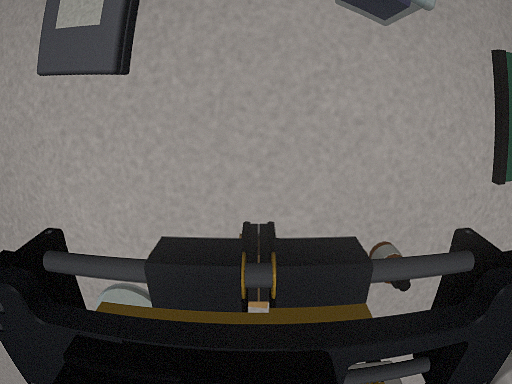

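The camera now faces away from the warmer. The closed fingers are over the thick end, with the wedge just visible at (258,307), so I'll measure from the top picture.

Run:
```python
from h import *
im=cv2.imread('pics/t3.png'); c=get_calibration('top')
cv2.imwrite('pics/c3.png',cv2.resize(im[150:250,190:290],None,fx=5,fy=5,interpolation=cv2.INTER_CUBIC))
s=cv2.imread('pics/scene0.png')
im=save('scene','s3.png')[:,:,::-1]
cv2.imwrite('pics/c3.png',np.hstack([cv2.imread('pics/c3.png'),]))
cv2.imwrite('pics/s3c.png',cv2.resize(im[160:260,220:345].copy(),None,fx=4,fy=4,interpolation=cv2.INTER_CUBIC))
a=cv2.imread('pics/c3.png');b=cv2.imread('pics/s3c.png')
cv2.imwrite('pics/m3.png',cv2.resize(np.vstack([a[:300],b[:300]]) if a.shape[1]==b.shape[1] else a,None,fx=1,fy=1))
```

```text
(no output)
```

View pics/m3.png

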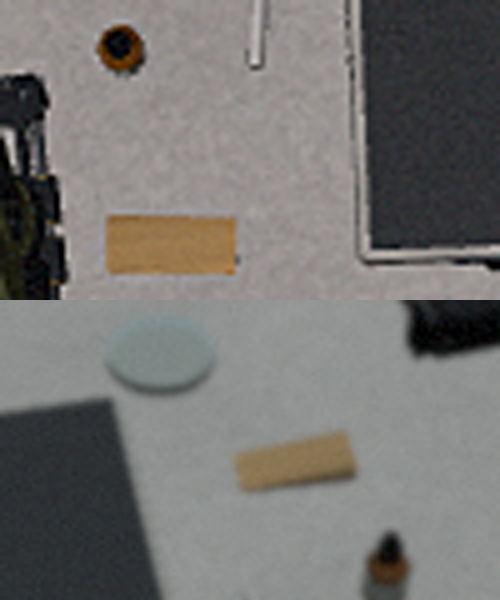

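The wedge is now clear and straightened. In the top crop it spans x 107 to 236 and y 215 to 273, roughly in line with the warmer's near-left corner at (365,262).

```bash
cat > wd.py <<'E'
from h import *
def wedge(im):
    c=get_calibration('top')
    m=cv2.inRange(cv2.cvtColor(np.ascontiguousarray(im[:,:,::-1]),cv2.COLOR_BGR2HSV),(5,80,80),(28,255,255)); m[:180]=0;m[225:]=0;m[:,:200]=0;m[:,285:]=0
    k,_=cv2.findContours(m,cv2.RETR_EXTERNAL,cv2.CHAIN_APPROX_NONE); k=max(k,key=cv2.contourArea); r=cv2.minAreaRect(k)
    print(r,[np.round(pt(c,*p,.009)[:2],4).tolist() for p in cv2.boxPoints(r)],np.round(pt(c,*r[0],.009),4))
E
python3 - <<'E'
from wd import *
wedge(cv2.imread('pics/t3.png')[:,:,::-1]); c=get_calibration('top')
for u,v in [(348,0),(365,260),(362,250)]: print(pt(c,190+u/5,150+v/5,.09))
E
```

```text
((223.5, 198.5), (11.0, 25.0), 90.0) [[0.5895, 0.1476], [0.5906, 0.0597], [0.5519, 0.0591], [0.5508, 0.1468]] [0.5707 0.1033 0.009 ]
[ 0.73013233 -0.02069621  0.09      ]
[ 0.5556258  -0.03381372  0.09      ]
[ 0.56225379 -0.03175525  0.09      ]
```

```bash
python3 -m crank '[[0,0.025,0,-0.2,-0.012],[0,0.025,0,-0.4,-0.012],[0,0.025,0,-0.48,-0.012],[0,0.025,0,-0.49,-0.012]]'; python3 -m crank '[[0,0,-0.05,0,0],[0,0,-0.1,0,0],[0,0,-0.14,0,0],[0,0,-0.17,0,0],[0,0,-0.17,0,0]]'
```

```text
time: 5.9
position: [0.5693, 0.1975, 0.005]
tool_rot: [-2.169, -2.273, 0.002]
ft_force: [0.1, -0.8, -0.4]
grip_width: 0.006
grip_force: 0.0
time: 6.52
position: [0.5699, 0.163, 0.0058]
tool_rot: [2.17, 2.271, 0.0]
ft_force: [-0.2, -0.5, -0.1]
grip_width: 0.006
grip_force: 0.0
```

```bash
python3 -m crank '[[0,0,-0.04,0,0],[0,0.002,-0.09,0,0],[0,0.005,-0.14,0,0],[0,0.008,-0.19,0,0],[0,0.01,-0.24,0,0]]';python3 -m crank '[[0,0.002,-0.05,0,0],[0,0.005,-0.1,0,0],[0,0.008,-0.15,0,0],[0,0.01,-0.2,0,0],[0,0.01,-0.2,0,0]]'
python3 - <<'E'
from wd import *
wedge(save('top','t4.png'));save('scene','s4.png')
a=cv2.imread('pics/t4.png')[150:230,190:290];b=cv2.imread('pics/s4.png')[165:245,220:320]
cv2.imwrite('pics/m4.png',cv2.resize(np.vstack([a,b]),None,fx=3.7,fy=3.7,interpolation=cv2.INTER_CUBIC))
E
```

```text
time: 7.15
position: [0.5718, 0.1148, 0.0056]
tool_rot: [2.17, 2.272, -0.0]
ft_force: [0.2, 0.3, -0.3]
grip_width: 0.005
grip_force: 0.1
time: 7.78
position: [0.5738, 0.0744, 0.0057]
tool_rot: [2.171, 2.27, -0.0]
ft_force: [1.3, -0.4, -0.5]
grip_width: 0.007
grip_force: 0.0
((252.0, 197.0), (10.0, 18.0), 90.0) [[0.5944, 0.0351], [0.5951, -0.0281], [0.5599, -0.0285], [0.5592, 0.0347]] [0.5771 0.0033 0.009 ]
```

View pics/m4.png

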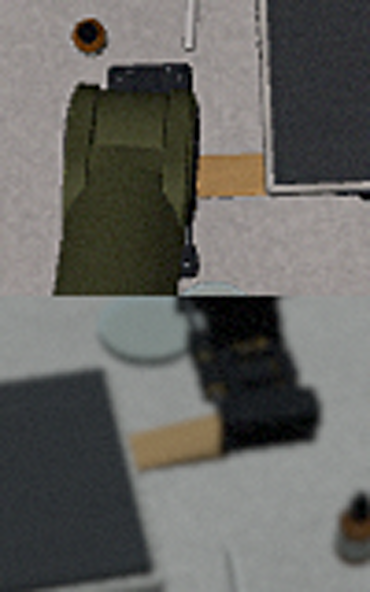

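The wedge is lined up at x≈0.577, matching the foot at 0.576, with its tip just going under the warmer's left edge. Next I'll advance in small steps and watch the force.

```bash
python3 -m crank '[[0,0,-0.03,0,0],[0,0,-0.06,0,0],[0,0,-0.09,0,0],[0,0,-0.11,0,0],[0,0,-0.12,0,0]]' | grep -E "pos|ft";for i in 1; do python3 -m crank '[[0,0,-0.005,0,0],[0,0,-0.01,0,0],[0,0,-0.015,0,0],[0,0,-0.02,0,0],[0,0,-0.02,0,0]]'| grep -E "pos|ft"; done
```

```text
position: [0.5737, 0.0514, 0.0056]
ft_force: [-0.2, -0.0, -1.0]
position: [0.5738, 0.0476, 0.0056]
ft_force: [-0.0, 0.1, -0.5]
```

```bash
python3 -m crank '[[0,0,-0.005,0,0],[0,0,-0.01,0,0],[0,0,-0.015,0,0],[0,0,-0.02,0,0],[0,0,-0.02,0,0]]'| grep -E "pos|ft"
```

```text
position: [0.5737, 0.0439, 0.0056]
ft_force: [-0.2, 0.7, -0.2]
```

```bash
python3 -m crank '[[0,0,-0.005,0,0],[0,0,-0.01,0,0],[0,0,-0.015,0,0],[0,0,-0.015,0,0]]'| grep -E "pos|ft"; python3 -c "
from wd import *
print(np.mean([get_state()['ft_force'] for _ in range(3)],0))"
```

```text
position: [0.5737, 0.0425, 0.0056]
ft_force: [-0.6, 5.5, 0.2]
[-0.61397888  5.50225014  0.24324619]
```

Contact: 5.5 N with the wedge snug, still under the 7 N shove limit. I'll back off, rise and move over the corner.

```bash
python3 -m crank '[[0,0,0.02,0,0],[0,0,0.1,0,0],[0,0,0.15,0.2,0],[0,0,0.15,0.5,0],[0,0,0.15,0.6,0]]'| grep -E "pos|ft"; python3 -m crank '[[0,0,-0.3,0.05,0],[0,0.01,-0.6,0.05,0],[0,0.01,-0.6,0,0],[0,0.01,-0.6,0,0]]'| grep -E "pos|ft"
python3 - <<'E'
from wd import *
im=save('top','t5.png'); save('scene','s5.png')
a=cv2.imread('pics/s5.png')[165:245,220:320]; b=cv2.imread('pics/t5.png')[130:210,200:300]
cv2.imwrite('pics/m5.png',cv2.resize(np.vstack([b,a]),None,fx=3.7,fy=3.7,interpolation=cv2.INTER_CUBIC))
# warmer shift: phase correlation of right part of plate between t0 and t5
A=cv2.imread('pics/top0.png',0)[130:210,300:365].astype(np.float32);B=cv2.imread('pics/t5.png',0)[130:210,300:365].astype(np.float32)
print(cv2.phaseCorrelate(A,B,cv2.createHanningWindow(A.shape[::-1],cv2.CV_32F)))
print(get_state()['position'],get_state()['ft_force'])
E
```

```text
position: [0.576, 0.0714, 0.1295]
ft_force: [-0.1, 0.0, -0.9]
position: [0.5747, -0.0487, 0.1242]
ft_force: [-0.1, 1.9, 0.7]
((-0.012284255164473734, 0.023095426171224176), 1.0276108804676267)
[ 0.57553026 -0.04732012  0.12496147] [-0.16086525  0.03732086 -0.33292311]
```

View pics/m5.png

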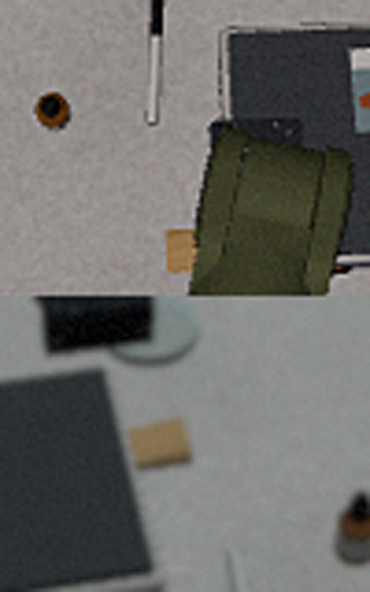

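The wedge is under the corner and the warmer hasn't moved (0.02 px). I'll press down in small steps.

```bash
python3 -m crank '[[0,0,0,-0.05,0],[0,0,0,-0.1,0],[0,0,0,-0.14,0],[0,0,0,-0.15,0],[0,0,0,-0.15,0]]'| grep -E "pos|ft"; python3 -m crank '[[0,0,0,-0.005,0],[0,0,0,-0.01,0],[0,0,0,-0.01,0]]'| grep -E "pos|ft"
```

```text
position: [0.5757, -0.0494, 0.0954]
ft_force: [-0.5, -0.4, 0.6]
position: [0.5757, -0.0492, 0.0936]
ft_force: [0.5, 0.2, -0.1]
```

```bash
python3 -m crank '[[0,0,0,-0.0025,0],[0,0,0,-0.005,0],[0,0,0,-0.005,0]]'| grep -E "pos|ft"
```

```text
position: [0.5757, -0.0492, 0.0925]
ft_force: [-0.2, 0.4, -0.5]
```

```bash
python3 -m crank '[[0,0,0,-0.0025,0],[0,0,0,-0.005,0],[0,0,0,-0.005,0]]'| grep -E "pos|ft"
```

```text
position: [0.5757, -0.0493, 0.0916]
ft_force: [-0.1, 0.9, -0.0]
```

```bash
python3 -m crank '[[0,0,0,-0.0025,0],[0,0,0,-0.005,0],[0,0,0,-0.005,0]]'| grep -E "pos|ft"
```

```text
position: [0.5757, -0.0493, 0.0915]
ft_force: [-3.1, 0.4, 5.6]
```

```bash
python3 -m crank '[[0,0,0,-0.0025,0],[0,0,0,-0.0025,0]]'| grep -E "pos|ft"
```

```text
position: [0.5758, -0.0492, 0.0914]
ft_force: [-3.0, 0.6, 10.0]
```

```bash
python3 -m crank '[[0,0,0,-0.0025,0],[0,0,0,-0.0025,0]]'| grep -E "pos|ft"
```

```text
position: [0.5758, -0.0492, 0.0914]
ft_force: [-4.8, 0.1, 12.8]
```

```bash
python3 -m crank '[[0,-0.002,0,0,0],[0,-0.002,0,0,0],[0,-0.002,0,0,0]]'| grep -E "pos|ft"
python3 - <<'E'
from wd import *
save('top','t6.png')
A=cv2.imread('pics/top0.png',0)[130:210,300:365].astype(np.float32);B=cv2.imread('pics/t6.png',0)[130:210,300:365].astype(np.float32)
print(cv2.phaseCorrelate(A,B,cv2.createHanningWindow(A.shape[::-1],cv2.CV_32F)),get_state()['ft_force'],get_state()['position'])
E
```

```text
position: [0.5757, -0.0492, 0.0914]
ft_force: [-4.2, 0.1, 11.5]
((-0.004755410188970188, 0.03218495832916801), 1.0328113473123974) [-4.00541561  0.12412353 11.25430862] [ 0.57572309 -0.04927071  0.09138009]
```

The corner holds solid at 91.4 mm from 5.6 N up to 12.8 N, so it no longer rocks, and the warmer hasn't moved. I'm still pressing at about 11 N and will hand in now.

```bash
python3 -c "from bench import *; print(close_job())"
```

```text
the job is handed in; nothing more can be done
None
```

The wedge is snug under the short foot: it went in thin end first with a peak push of 5.5 N. The warmer did not shift, its corner held at about 91 mm without rocking under 6–13 N, and I handed the job in while still pressing there at about 11 N.

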